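# Seat the keyed shaft in the variable-speed pulley and hold it against the spring

### The arm

A 7-joint arm with a two-finger parallel gripper is mounted at the origin on the work surface. World frame = base frame: x ahead of the robot, y to its left, z up, the work surface at z = 0. Lengths are in m, angles in rad, forces in N, time in s.
With the tool pointing down it reaches from about 0.35 to 0.9 m from the base axis. Payload 8.1 kg.
Tool frame: the origin (TCP) lies between the finger pads; the fingertips stand 8 mm ahead of it and the grasp point (between the pads) lies 11 mm behind it (arm.tcp_to_tips is the distance from the TCP to the fingertips, in m); z points along the fingers, x is the direction in which the jaws open and shut, and the axes are right-handed (so a half turn about z gives the same grasp; the last joint's range is limited). The gripper opens to 92 mm and grips with 3 to 60 N. Pads are 19 mm wide; open, the fingers measure 130 mm over their backs; the gripper's body (75 mm by 190 mm) begins 47 mm behind the grasp point.
Start: joints at [1.184, 0.434, 0.025, 1.573, -0.012, 1.134, -0.075], TCP at [0.175, -0.6, 0.235] pointing down, gripper open.
Joint ranges: [-2.62, 2.62], [-0.44, 2.09], [-1.27, 1.32], [0.08, 2.57], [-1.32, 4.46], [0.12, 2], [-2.74, 2.74]. Speed limits (rad/s): [2.22, 2.22, 3.01, 3.01, 3.14, 3.14, 3.14].

### API

Orientations are given as a rotation vector (axis times angle).
In Python, from cell import arm, eyes gives the robot as it stands.
- The arm moves only by the tool play_rows, never from a script. Its argument "rows" is a list of rows, each a list of 3 entries, a list of its own where there are three numbers: the shift along the tool's x, y, z each as a share of 50 cm, from -1 to 1, then the turn, a rotation vector about the tool's x, y, z each as a share of 60 degrees, from -1 to 1, then the opening, from -1 (shut) to 1 (fully open), so that 0 is half open. In form: [[[dx, dy, dz], [ax, ay, az], grip], ...]. A call has 1 to 10 rows; each row is the pose to reach, as a shift and turn from the pose commanded when the call began, along the tool's axes at that moment; what a row does not reach only later rows make up. A row lasts 1/10 s, in which the tool goes at most 50 mm and 8.59 degrees, less where a joint would pass 70% of its speed; a pose out of reach is approached as far as the arm can. A call with a number of a shift or a turn outside -1 to 1 is refused whole. A call with a gripper value outside its range is refused whole. The fingers move at their own pace and stop on an object; "newtons" is the grip in N (left out, the last holds). Time passes only in rows, so rows that repeat a pose let the fingers close. It gives the time, the measured TCP pose, the force and the opening at its end, in the units of the state.
- arm.observe(): the state, without advancing time (a new reading comes with each control period).
- eyes.get_image(name): name is "side" or "top"; returns (picture, depth): 420x560x3 uint8, red, green, blue; 420x560 float32, m along the optical axis (not along the pixel's ray), 0 where there is no reading.
- eyes.get_calibration(name): a dict with "intrinsics" (3x3 intrinsics, pixels), "R" (3x3) and "t" (3): a world point X has camera coordinates R X + t. Camera axes: x right, y down, z forward; pixel columns grow to the right and rows downward; lengths in m; the calibration is good to about 2 mm. A picture is of the moment at which its call begins. get_calibration takes no time and is no camera call.
- arm.sign_off(): hands the job in, once; it reports no verdict.
The state is a dict: "clock": time; "joints": joint angles; "dq": joint speeds; "joint_efforts": joint torques, N m; "position": TCP position; "ee_rot": TCP orientation; "force": force on the tool from outside, world axes, zero at the start; "ft_torque": the same for the moment, N m; "width": opening from 0.0 (shut) to 1.0 (fully open).
Only numpy, scipy, OpenCV 4.12 (cv2) and the standard library are available. Lean on these libraries where they do the work, as an engineer would, in place of code of your own. Each camera call takes 0.05 s, during which the arm holds its last target.

### The job

Take the bright keyed shaft out of the wooden rack by its upper end and push it, key end down, into the hub of the belt pulley on the stand, turning it until the key slips into the keyway, then press on against the pulley's spring until the shaft's collar sits fully down on the hub face. Do not let go: finish while still gripping the shaft by its upper end and pressing it fully home, so that the circlip can be fitted from below; the spring lifts it again if you ease off. Leave the plain dark shaft and everything else on the bench where it is.

Things in the scene. Friction and masses are not known exactly. Their poses are not given: they have to be found in the camera images.
- shaft_grip (a point): Centre of the gripping end of the keyed shaft (loose, bright steel, about 0.65 kg, 128 mm tall, upright in a rack hole): a 34 mm round bar 50 mm tall with two flats 26 mm apart, 22 mm wide, facing +y and -y (fingers close along y). On the axis, 25 mm below the top end, 28 mm above the collar's top. z up along the shaft, x towards the key's side.
- shaft_shoulder (a point): Centre of the underside of the shaft's collar, 36 mm below shaft_grip, axes alike. The collar is 62 mm in diameter, 8 mm thick, with a yellow paint stripe on the key's side (+x). This face must come down on the hub face.
- shaft_tip (a point): Centre of the shaft's chamfered lower end, 106 mm below shaft_grip, axes alike. From here up to the collar (70 mm) the shaft is 24 mm in diameter; the lowest 28 mm are plain, then follows the brass-coloured round-ended key, 36 mm long, 8 mm wide, 4.5 mm proud of the shaft on the +x side.
- hub_face (a point): Centre of the bore mouth in the flat top of the pulley's steel hub (46 mm in diameter), 106 mm above the bench. z up along the bore, x towards the keyway. The upright bore is 25.4 mm in diameter, 60 mm long, open below; the keyway runs its full length, 9.8 mm wide, its bottom 18 mm from the bore's axis. Yellow stripes on hub and flange mark its side.
- pulley: Aluminium belt pulley, 150 mm in diameter, on a three-post stand with a base 170 mm in diameter; all fixed, it neither turns nor moves. Origin at the centre of the base's underside, z up, x towards the keyway.
- spring_washer (a joint): Travel in m of the brass-coloured washer (50 mm inside, 69 mm outside diameter) on the black coil spring round the hub: 0 when free, when its top is 9 mm above the hub face; about 0.009 when pressed level with the hub face. The shaft passes through it and the collar pushes it down. The spring pushes back with about 9 N at first touch and 17 N at 9 mm.
- rack: Fixed wooden block 85 mm (x) by 195 mm (y) by 41 mm high with two upright holes 25.2 mm in diameter and 25 mm deep on its centre line, 55 mm either side of its centre; origin at the centre of its underside, z up. One hole holds the keyed shaft, the other the plain shaft.
- plain_shaft: Dark plain shaft without key or collar, 118 mm tall, 32 mm at its widest, upright in the other hole; origin at the centre of its lower end. To be left alone.
- pliers: Circlip pliers with green handles, lying flat, 155 mm long, 50 mm wide, 12 mm high; origin under the middle, x along the tips. Bystander.
- grease_tin: Green tin, 68 mm in diameter, 75 mm high; origin at the centre of its underside. Bystander.
- paper_cup: White paper cup, 70 mm in diameter, 85 mm high; origin at the centre of its underside. Bystander.
- bearing: Steel bearing ring lying flat, 62 mm in diameter, 16 mm high; origin at the centre of its underside. Bystander.
- mallet: Rubber mallet lying flat, 285 mm long, head 90 mm across and 56 mm high; origin under its middle, x towards the head. Bystander.
- wrench: Steel spanner lying flat, 190 mm long, 38 mm wide, 8 mm high; origin under its middle, x along it. Bystander.
Not all that is in view belongs to the job. There is more than one size of the part that bears shaft_grip; the job needs the largest.

How it is judged:
By the outcome, as a careful person would: the job done as asked, in the order asked, and still so for the second after the job is handed in, while the arm keeps its last pose, push and grip.
It also fails if it takes over 46 s, if anything falls off the work surface, if the arm or the gripper's body presses on something with over 40 N, if the wrist force passes 120 N, or if a joint passes its speed limit or range.

## Working session

There is one attempt and no reset: what is moved stays moved. The work goes in short steps, Python scripts to look and compute and a tool call to move; the robot and the scene stay as the last step left them, time stands still between calls to the robot, and variables do not carry over. Pictures are saved under pics/ and viewed, and the job is handed in when it is done.

Besides the shell and the picture viewer there is one more tool, called after "Emit:" as name(argument=value, ...) on one line, values as JSON. play_rows: Moves the arm, as the interface text tells. Its arguments: {"type":"object","properties":{"rows":{"type":"array","items":{"type":"array"}},"newtons":{"type":"number"}},"required":["rows"]}

```bash
mkdir -p pics; cat > h.py <<'E'
import numpy as np, cv2
from cell import arm, eyes
def grab(n,tag):
    im,d=eyes.get_image(n); np.savez(f'pics/{tag}.npz',im=im,d=d); cv2.imwrite(f'pics/{tag}.png',im[:,:,::-1]); return im,d
def world(n,d,u,v,z=None):
    c=eyes.get_calibration(n);K,R,t=c['intrinsics'],np.array(c['R']),np.array(c['t'])
    r=np.linalg.inv(K)@np.array([u,v,1.])
    if z is None: return R.T@(r*d-t)
    o=-R.T@t; w=R.T@r; return o+w*(z-o[2])/w[2]
def proj(n,X):
    c=eyes.get_calibration(n);p=np.array(c['intrinsics'])@(np.array(c['R'])@np.array(X)+c['t']);return p[:2]/p[2]
E
python3 - <<'E'
from h import *
grab('side','s0');grab('top','t0')
print(arm.observe())
for n in('side','top'):
    c=eyes.get_calibration(n);print(n,c, -np.array(c['R']).T@c['t'])
E
```

```text
{'clock': 0.1, 'joints': array([ 1.18440086,  0.43518679,  0.02495086,  1.57398331, -0.01159113,
        1.13398949, -0.07512297]), 'dq': array([ 5.01638096e-05, -2.29903456e-03, -2.50469745e-04, -2.73146168e-03,
        8.73910834e-04,  5.51653402e-04, -2.29211902e-05]), 'joint_efforts': array([ 3.02248613e-03, -6.69121957e+01,  9.88185257e-01, -3.15139353e+01,
       -6.04569633e-02,  3.74906184e-02,  5.14460453e-05]), 'position': array([ 0.17484004, -0.59959384,  0.23401119]), 'ee_rot': array([-2.51261362e+00,  1.88459058e+00,  1.90068860e-03]), 'force': array([ 0.10412209, -0.57496391,  0.36642614]), 'ft_torque': array([-0.01799618,  0.01910763, -0.03747531]), 'width': 1.0010749673402273}
side {'intrinsics': array([[431.27885552,   0.        , 278.37034535],
       [  0.        , 431.27885552, 211.54415984],
       [  0.        ,   0.        ,   1.        ]]), 'R': array([[ 0.87168961, -0.48978208, -0.016454  ],
       [-0.38991254, -0.67282567, -0.62870807],
       [ 0.29685927,  0.55445391, -0.77746732]]), 't': array([-0.51967208,  0.25848569,  0.93541175])} [ 0.27609392 -0.59925296  0.88121342]
top {'intrinsics': array([[393.99427916,   0.        , 269.19170511],
       [  0.        , 393.99427916, 210.97906475],
       [  0.        ,   0.        ,   1.        ]]), 'R': array([[ 0.00640816, -0.99985901, -0.01552055],
       [-0.98877192, -0.00401833, -0.1493785 ],
       [ 0.14929507,  0.01630353, -0.98865827]]), 't': array([-0.05463583,  0.59114387,  0.82899182])} [ 0.46109218 -0.0657682   0.90704583]
```

View pics/s0.png

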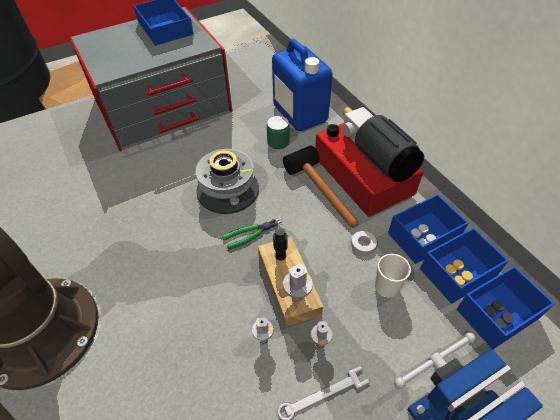

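View pics/t0.png

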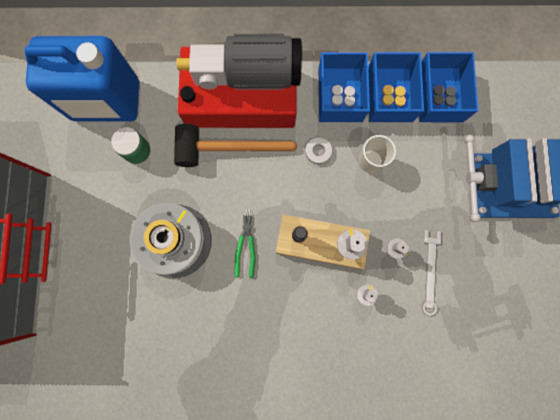

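```bash
python3 - <<'E'
import cv2
t=cv2.imread('pics/t0.png');s=cv2.imread('pics/s0.png')
def c(im,x,y,w,h,k,n): cv2.imwrite(n,cv2.resize(im[y:y+h,x:x+w],None,fx=k,fy=k,interpolation=cv2.INTER_CUBIC))
c(t,270,205,110,80,7,'pics/c1.png');c(t,125,195,100,80,7,'pics/c2.png');c(s,245,220,90,80,7,'pics/c3.png');c(s,185,140,90,75,8,'pics/c4.png')
E
```

```text
(no output)
```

View pics/c1.png

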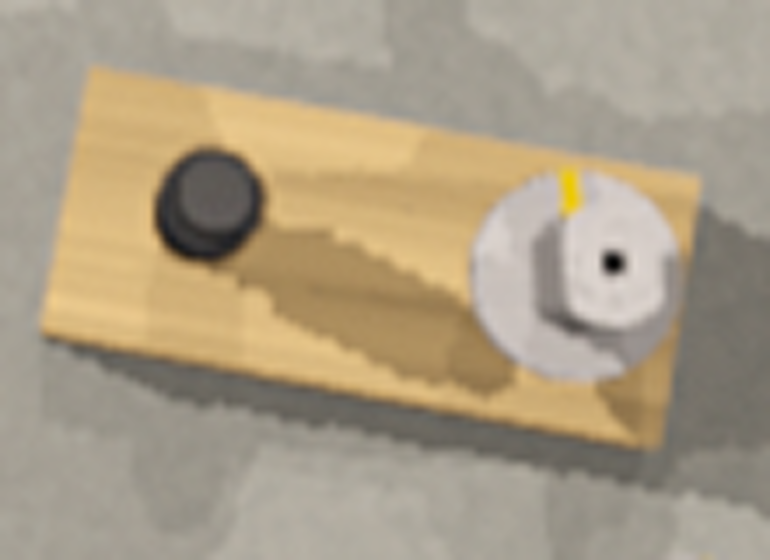

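View pics/c2.png

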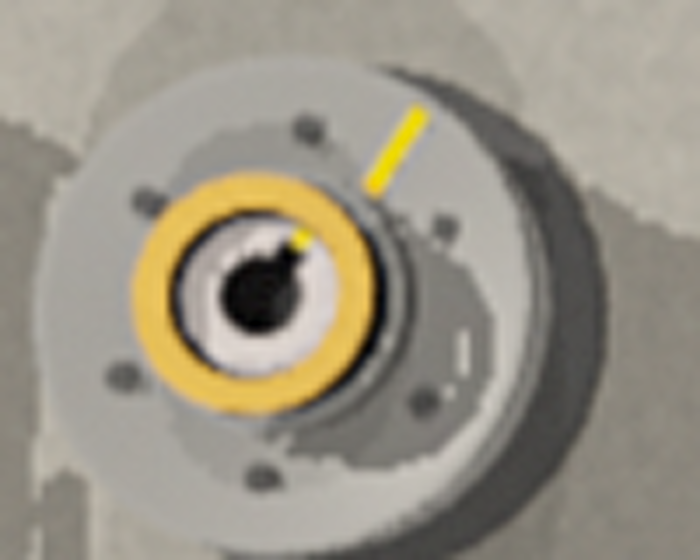

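View pics/c3.png

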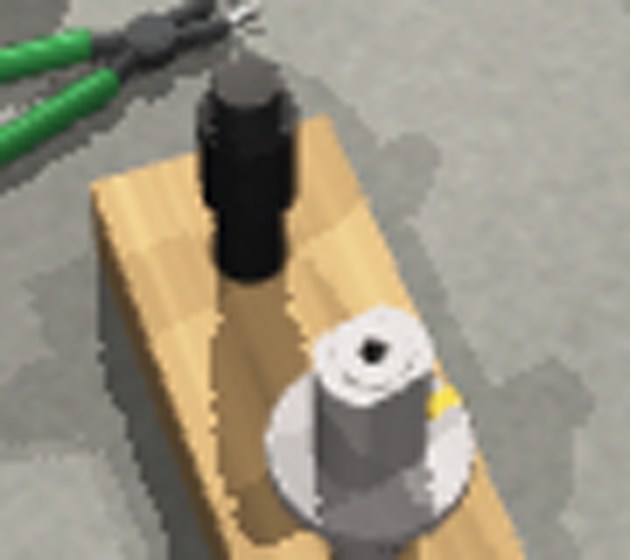

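View pics/c4.png

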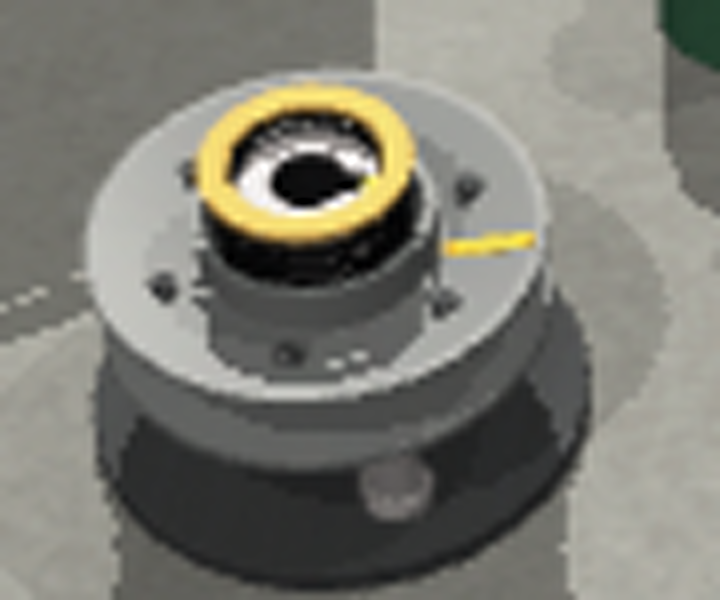

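```bash
cat >> h.py <<'E'
def cloud(n,d,x,y,w,h):
    v,u=np.mgrid[y:y+h,x:x+w]; dd=d[y:y+h,x:x+w]
    c=eyes.get_calibration(n);K,R,t=c['intrinsics'],np.array(c['R']),np.array(c['t'])
    r=np.stack([u,v,np.ones_like(u)],-1)@np.linalg.inv(K).T
    return (r*dd[...,None]-t)@R, dd>0
E
python3 - <<'E'
from h import *
def circ(P):
    A=np.c_[2*P[:,:2],np.ones(len(P))];s=np.linalg.lstsq(A,(P[:,:2]**2).sum(1),rcond=None)[0];return s[:2],np.sqrt(s[2]+s[0]**2+s[1]**2)
for n,tag,box,pb in(('top','t0',(330,220,50,50),(128,195,100,85)),('side','s0',(270,255,60,55),(190,140,75,75))):
    z=np.load(f'pics/{tag}.npz');d=z['d'];im=z['im']
    W,m=cloud(n,d,*box);Z=W[...,2]
    print(n,'zhist',np.histogram(Z[m],bins=np.arange(0,.17,.005)))
    P=W[m&(Z>.125)];print('top',len(P),P.min(0),P.max(0),np.median(P,0),cv2.minEnclosingCircle((P[:,:2]*1000).astype(np.float32)))
    P=W[m&(Z>.08)&(Z<.105)];print('collar',len(P),np.median(P,0),cv2.minEnclosingCircle((P[:,:2]*1000).astype(np.float32)))
    W,m=cloud(n,d,*pb);Z=W[...,2]
    print('zhist',np.histogram(Z[m],bins=np.arange(0,.17,.005))[0])
    I=im[pb[1]:pb[1]+pb[3],pb[0]:pb[0]+pb[2]].astype(int)
    br=(I[...,0]-I[...,2]>50)&m&(Z>.108)
    P=W[br];print('washer',len(P),np.median(P,0),cv2.minEnclosingCircle((P[:,:2]*1000).astype(np.float32)))
    P=W[m&(Z>.05)];print('flange',cv2.minEnclosingCircle((P[:,:2]*1000).astype(np.float32)))
    ys=(I[...,0]-I[...,2]>70)&m&(Z<.1)&(Z>.05);P=W[ys];print('stripe',len(P),P.mean(0),P.min(0),P.max(0))
print(arm.tcp_to_tips)
for n,tag,p in(('top','t0',(357.1,242.0)),('side','s0',(245+373/7-.43,220+350/7-.43))):
    print('shafttop',n,world(n,0,*p,z=.144))
for n,tag,p in(('top','t0',(161.6,236.8)),('side','s0',(185+308/8-.44,140+180/8-.44))):
    print('bore',n,world(n,0,*p,z=.106))
E
```

```text
top zhist (array([719,  13,   2,   5,   3,   3,   5,  76, 669,  11,   0,   0,   0,
         0,   0,   0,   0,   7, 234, 196,   6,   7,   7,  10,   8,   6,
        10,   7,  96, 125,   0,   0,   0]), array([0.   , 0.005, 0.01 , 0.015, 0.02 , 0.025, 0.03 , 0.035, 0.04 ,
       0.045, 0.05 , 0.055, 0.06 , 0.065, 0.07 , 0.075, 0.08 , 0.085,
       0.09 , 0.095, 0.1  , 0.105, 0.11 , 0.115, 0.12 , 0.125, 0.13 ,
       0.135, 0.14 , 0.145, 0.15 , 0.155, 0.16 , 0.165]))
top 244 [ 0.49994754 -0.2364908   0.12612099] [ 0.53402549 -0.20962856  0.1493549 ] [ 0.51634442 -0.22109341  0.14517053] ((517.02783203125, -223.37612915039062), 17.14874839782715)
collar 443 [ 0.51370148 -0.21410352  0.09486155] ((516.9932250976562, -223.22422790527344), 30.89005470275879)
zhist [2351  283  448    2    0    0    0    0    0    9   96   73    8   11
   21  733 1817  386  135   97   58  225  164  290    0    0    0    0
    0    0    0    0    0]
washer 446 [0.52836512 0.16656662 0.11546295] ((528.3621826171875, 166.68836975097656), 35.22611999511719)
flange ((529.1025390625, 166.1371307373047), 75.5389480590
[... 875 characters left out ...]
223.5791473388672), 31.252111434936523)
zhist [1084  450  421   23    6    9    4    1    0    9  191  222    2    0
   11  330  811  171  122   77   78  102  119  110    0    0    0    0
    0    0    0    0    0]
washer 221 [0.52932583 0.16307513 0.11495285] ((529.5064697265625, 165.82301330566406), 35.14923095703125)
flange ((529.8351440429688, 165.6578369140625), 76.5872573852539)
stripe 28 [0.57365595 0.14455704 0.08140186] [0.54324811 0.12500432 0.07540369] [0.5889033  0.23564757 0.08611118]
0.008
shafttop top [ 0.51648365 -0.22318545  0.144     ]
shafttop side [ 0.51856991 -0.22175901  0.144     ]
bore top [0.52776048 0.16714763 0.106     ]
bore side [0.52942584 0.16630985 0.106     ]
```

```bash
python3 - <<'E'
from h import *
def P(x,y,ox,oy,k): return ox+(x+.5)/k-.5, oy+(y+.5)/k-.5
T=lambda x,y,z,o: world('top',0,*P(x,y,*o),z=z)[:2]
a=lambda v: np.degrees(np.arctan2(v[1],v[0]))
o1=(270,205,7);o2=(125,195,7)
c=np.array([.517,-.2233])
for p in((568,170),(572,212)): print('collar stripe',a(T(*p,.0975,o1)-c),np.linalg.norm(T(*p,.0975,o1)-c))
print('flats left',a(T(567,222,.145,o1)-T(567,290,.145,o1)),'right',a(T(665,225,.145,o1)-T(665,290,.145,o1)))
print('rack',a(T(92,68,.041,o1)-T(700,180,.041,o1)), a(T(42,333,.041,o1)-T(658,446,.041,o1)))
s,e=T(374,190,.0825,o2),T(420,110,.0825,o2);print('flange stripe',s,e,a(e-s))
h=np.array([.5287,.1665]);print(a(s-h),a(e-h)); q=T(302,240,.106,o2);print('hub stripe',a(q-h),np.linalg.norm(q-h))
# yellow via colour
for n,tag,b,z in(('top','t0',(335,215,45,40),.0975),('side','s0',(285,255,40,40),.0975),('top','t0',(170,205,22,23),.0825),('side','s0',(238,165,18,12),.0825)):
    im=np.load(f'pics/{tag}.npz')['im'].astype(int);x,y,w,hh=b;I=im[y:y+hh,x:x+w]
    m=np.argwhere((I[...,0]-I[...,2]>100)&(I[...,1]-I[...,2]>90)&(I[...,0]-I[...,1]<50));
    if len(m)==0: print('none');continue
    p=(m+[y,x])[:,::-1].mean(0);q=world(n,0,*p,z=z)[:2];cc=c if z>.09 else h
    print(n,len(m),p,'dir',a(q-cc),np.linalg.norm(q-cc))
R=cv2.Rodrigues(arm.observe()['ee_rot'])[0];print(R)
E
```

```text
collar stripe 5.538291169682294 0.029960663733195888
collar stripe 6.615266621682473 0.01757018728331939
flats left -1.3948910574168343 right -1.6966658644796677
rack 79.69039664234728 79.971485133419
flange stripe [0.56185021 0.14064482] [0.58636404 0.12763692] -27.95199993125716
-37.95210192539453 -33.97827769006982
hub stripe -35.9035201981042 0.01905251225200888
top 17 [350.94117647 231.64705882] dir 6.089833127545125 0.02419914682752312
side 10 [307.6 276.7] dir 1.1174750692167983 0.025578356803676372
top 50 [178.16 218.9 ] dir -33.533316561724185 0.0469722275356532
side 20 [245.75 170.  ] dir -35.276517904881715 0.057619747994042576
[[ 2.79935878e-01 -9.60018559e-01 -5.20097072e-04]
 [-9.60017655e-01 -2.79936331e-01  1.32366802e-03]
 [-1.41633993e-03  1.28760203e-04 -9.99998989e-01]]
```

```bash
cat >> h.py <<'E'
def plan(x,y,z,yaw=None):
    o=arm.observe();R=cv2.Rodrigues(np.array(o['ee_rot']))[0];d=R.T@(np.array([x,y,z])-o['position'])
    cur=np.degrees(np.arctan2(R[1,0],R[0,0]))
    out='shift '+str(np.round(d/.5,4))+' yaw %.2f'%cur
    if yaw is not None:
        Y=np.radians(yaw);Rt=np.array([[np.cos(Y),np.sin(Y),0],[np.sin(Y),-np.cos(Y),0],[0,0,-1.]])
        rv=cv2.Rodrigues(R.T@Rt)[0].ravel();out+=' turn '+str(np.round(np.degrees(rv)/60,4))
    print(out,'pos',o['position'].round(4),'F',o['force'].round(2),'T',o['ft_torque'].round(2),'w',round(o['width'],3),'t',round(o['clock'],2),'q',o['joints'].round(2))
E
python3 -c "
from h import *
plan(.517,-.2233,.235,-13.7)"
```

```text
shift [-0.5309 -0.8676 -0.0013] yaw -73.74 turn [-6.0000e-04  1.3000e-03 -1.0007e+00] pos [ 0.1748 -0.5996  0.234 ] F [ 0.1  -0.57  0.37] T [-0.02  0.02 -0.04] w 1.001 t 0.1 q [ 1.18  0.44  0.02  1.57 -0.01  1.13 -0.08]
```

Emit:
play_rows(rows=[[[-0.531,-0.868,0],[0,0,-1],1],[[-0.531,-0.868,0],[0,0,-1],1],[[-0.531,-0.868,0],[0,0,-1],1],[[-0.531,-0.868,0],[0,0,-1],1],[[-0.531,-0.868,0],[0,0,-1],1],[[-0.531,-0.868,0],[0,0,-1],1],[[-0.531,-0.868,0],[0,0,-1],1],[[-0.531,-0.868,0],[0,0,-1],1],[[-0.531,-0.868,0],[0,0,-1],1],[[-0.531,-0.868,0],[0,0,-1],1]])

```text
clock: 1.1
position: [0.5122, -0.2286, 0.2346]
ee_rot: [3.119, -0.377, -0.001]
force: [1.0, -1.3, 0.5]
width: 0.999
```

Emit:
play_rows(rows=[[[0,0,0],[0,0,-1],1],[[0,0,0],[0,0,-1],1],[[0,0,0],[0,0,-1],1],[[0,0,0],[0,0,-1],1],[[0,0,0],[0,0,-1],1],[[0,0,0],[0,0,-1],1],[[0,0,0],[0,0,-1],1],[[0,0,0],[0,0,-1],1]])

```text
clock: 1.9
position: [0.5111, -0.2303, 0.2343]
ee_rot: [-2.887, -1.237, 0.001]
force: [-1.3, -0.1, -0.0]
width: 1.001
```

```bash
python3 -c "
from h import *
plan(.517,-.2233,.200,93)"
```

```text
shift [ 0.0183 -0.0009  0.0686] yaw 46.38 turn [-9.000e-04 -2.000e-04 -7.771e-01] pos [ 0.5111 -0.2303  0.2343] F [-1.27 -0.11 -0.01] T [ 0.02 -0.19 -0.06] w 1.001 t 1.9 q [ 0.76  0.4  -0.59  1.7   0.24  1.12  0.91]
```

Emit:
play_rows(rows=[[[0.018,-0.001,0.069],[0,0,-0.777],1],[[0.018,-0.001,0.069],[0,0,-0.777],1],[[0.018,-0.001,0.069],[0,0,-0.777],1],[[0.018,-0.001,0.069],[0,0,-0.777],1],[[0.018,-0.001,0.069],[0,0,-0.777],1],[[0.018,-0.001,0.069],[0,0,-0.777],1],[[0.018,-0.001,0.069],[0,0,-0.777],1],[[0.018,-0.001,0.069],[0,0,-0.777],1]])

```text
clock: 2.7
position: [0.5171, -0.2233, 0.2]
ee_rot: [-2.17, -2.271, 0.0]
force: [0.6, 0.2, -0.6]
width: 0.998
```

```bash
python3 -c "
from h import *
plan(.517,-.2233,.111,93)
grab('top','t1');grab('side','s1')
print(proj('top',[.517,-.2233,.147]))
for n in ('t1','s1'):
    im=cv2.imread(f'pics/{n}.png');x,y=(290,190) if n[0]=='t' else (240,210)
    cv2.imwrite(f'pics/{n}c.png',cv2.resize(im[y:y+110,x:x+130],None,fx=6,fy=5.4))
"
```

```text
shift [-0.     -0.0002  0.1781] yaw 92.60 turn [-0.0004 -0.0002 -0.0067] pos [ 0.5171 -0.2233  0.2   ] F [ 0.57  0.23 -0.57] T [ 0.1  -0.12  0.05] w 0.998 t 2.7 q [ 0.86  0.48 -0.77  1.72  0.37  1.09  1.59]
[357.47269167 241.61983538]
```

View pics/t1.png

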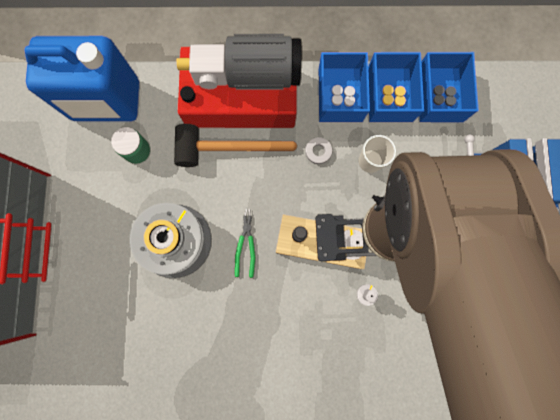

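View pics/s1c.png

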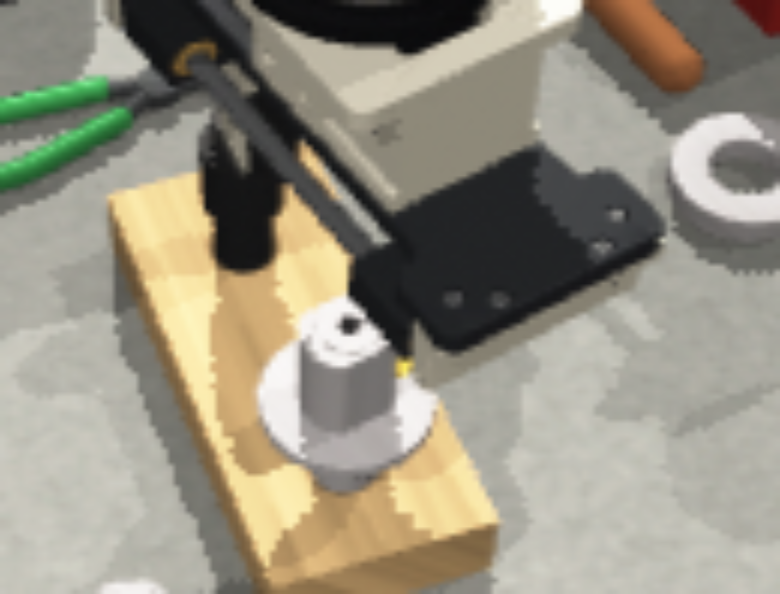

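Emit:
play_rows(rows=[[[0,0,0.04],[0,0,-0.007],1],[[0,0,0.08],[0,0,-0.007],1],[[0,0,0.11],[0,0,-0.007],1],[[0,0,0.14],[0,0,-0.007],1],[[0,0,0.165],[0,0,-0.007],1],[[0,0,0.178],[0,0,-0.007],1],[[0,0,0.178],[0,0,-0.007],1]])

```text
clock: 3.5
position: [0.5169, -0.2231, 0.1104]
ee_rot: [-2.156, -2.283, 0.001]
force: [0.3, -0.1, 0.5]
width: 1.001
```

Emit:
play_rows(rows=[[[0,0,0],[0,0,0],0],[[0,0,0],[0,0,0],-0.3],[[0,0,0],[0,0,0],-0.35],[[0,0,0],[0,0,0],-0.4],[[0,0,0],[0,0,0],-0.5],[[0,0,0],[0,0,0],-0.6],[[0,0,0],[0,0,0],-1],[[0,0,0],[0,0,0],-1]], newtons=10)

```text
clock: 4.3
position: [0.5173, -0.2233, 0.1112]
ee_rot: [2.157, 2.284, -0.0]
force: [-0.4, 0.9, -0.8]
width: 0.354
```

```bash
python3 -c "
from h import *
plan(.517,-.2233,.111,93)"
```

```text
shift [ 0.0001 -0.0005  0.0005] yaw 93.29 turn [0.     0.     0.0049] pos [ 0.5173 -0.2233  0.1112] F [-0.41  0.89 -0.83] T [ 0.06 -0.13  0.01] w 0.354 t 4.3 q [ 0.81  0.58 -0.72  1.82  0.47  0.92  1.51]
```

Emit:
play_rows(rows=[[[0,0,0],[0,0,0],-1],[[0,0,0],[0,0,0],-1],[[0,0,0],[0,0,0],-1],[[0,0,0],[0,0,0],-1],[[0,0,0],[0,0,0],-1]])

```text
clock: 4.8
position: [0.5173, -0.2231, 0.1112]
ee_rot: [-2.156, -2.284, -0.0]
force: [1.0, 1.6, 0.4]
width: 0.277
```

```bash
python3 -c "
from h import *
plan(.517,-.2233,.111,93)"
```

```text
shift [-0.0003 -0.0005  0.0004] yaw 93.30 turn [-0.     -0.0002  0.0051] pos [ 0.5173 -0.2231  0.1112] F [0.97 1.58 0.45] T [ 0.48 -0.12  0.02] w 0.277 t 4.8 q [ 0.81  0.58 -0.72  1.82  0.47  0.92  1.51]
```

Emit:
play_rows(rows=[[[0,0,0],[0,0,0],-1],[[0,0,0],[0,0,0],-1],[[0,0,-0.02],[0,0,0],-1],[[0,0,-0.06],[0,0,0],-1],[[0,0,-0.12],[0,0,0],-1],[[0,0,-0.18],[0,0,0],-1],[[0,0,-0.24],[0,0,0],-1],[[0,0,-0.29],[0,0,0],-1],[[0,0,-0.3],[0,0,0],-1],[[0,0,-0.3],[0,0,0],-1]], newtons=60)

```text
clock: 5.8
position: [0.5171, -0.2236, 0.2615]
ee_rot: [2.156, 2.283, -0.001]
force: [-0.2, -0.6, -6.9]
width: 0.283
```

```bash
python3 -c "
from h import *
plan(.5287,.1665,.265,55.5)
grab('side','s2');grab('top','t2')
"
```

```text
shift [ 0.7776  0.0677 -0.0078] yaw 93.27 turn [6.000e-04 8.000e-04 6.295e-01] pos [ 0.5171 -0.2236  0.2615] F [-0.16 -0.6  -6.88] T [ 0.09 -0.19 -0.01] w 0.283 t 5.8 q [ 0.88  0.43 -0.8   1.64  0.32  1.21  1.64]
```

View pics/s2.png

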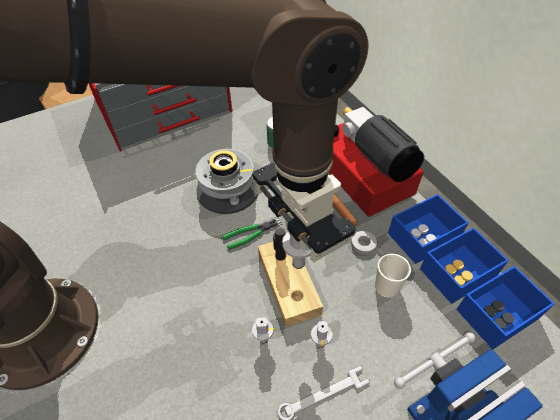

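View pics/t2.png

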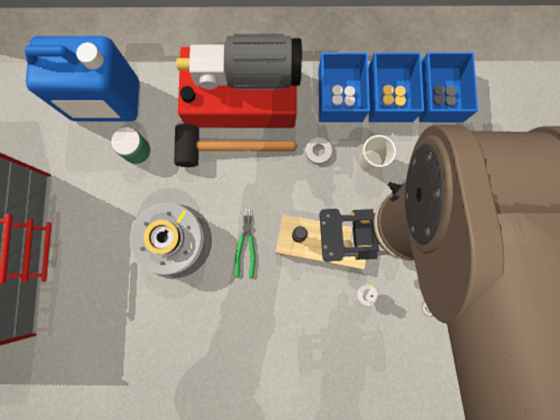

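Emit:
play_rows(rows=[[[0.05,0.004,0],[0,0,0.05],-1],[[0.13,0.011,0],[0,0,0.11],-1],[[0.22,0.019,0],[0,0,0.18],-1],[[0.31,0.027,0],[0,0,0.25],-1],[[0.4,0.035,0],[0,0,0.32],-1],[[0.49,0.043,0],[0,0,0.4],-1],[[0.58,0.051,0],[0,0,0.48],-1],[[0.67,0.058,0],[0,0,0.55],-1],[[0.74,0.064,0],[0,0,0.6],-1],[[0.778,0.068,0],[0,0,0.63],-1]])

```text
clock: 6.9
position: [0.5272, 0.1708, 0.2597]
ee_rot: [-2.777, -1.465, 0.003]
force: [-0.2, 0.6, -6.1]
width: 0.277
```

Emit:
play_rows(rows=[[[0,0,0],[0,0,0],-1],[[0,0,0],[0,0,0],-1]])

```text
clock: 7.1
position: [0.5281, 0.1667, 0.2596]
ee_rot: [-2.779, -1.465, 0.004]
force: [0.5, -1.3, -5.9]
width: 0.278
```

```bash
python3 -c "
from h import *
plan(.5287,.1665,.265,55.5)
grab('side','s3');grab('top','t3')
im=cv2.imread('pics/s3.png');cv2.imwrite('pics/s3c.png',cv2.resize(im[100:230,170:300],None,fx=4.5,fy=4.5,interpolation=cv2.INTER_CUBIC))
"
```

```text
shift [ 0.0002  0.0012 -0.0107] yaw 55.59 turn [-0.0013  0.0024  0.0015] pos [0.5281 0.1667 0.2596] F [ 0.47 -1.29 -5.93] T [-0.04 -0.2  -0.03] w 0.278 t 7.1 q [ 0.14  0.4  -0.74  1.67  0.29  1.19  0.3 ]
```

View pics/s3c.png

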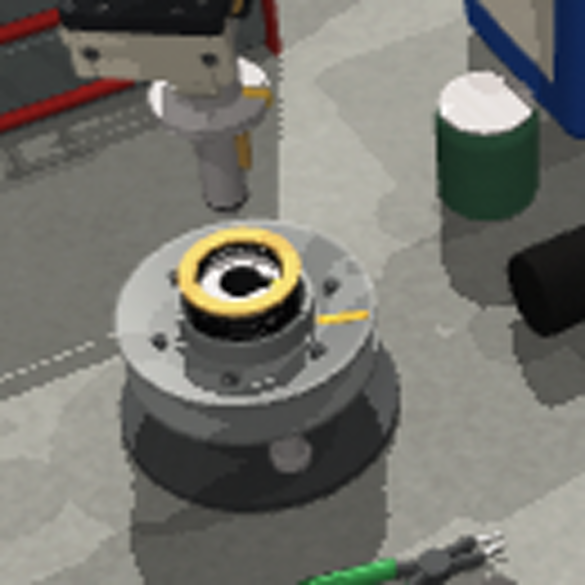

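View pics/t3.png

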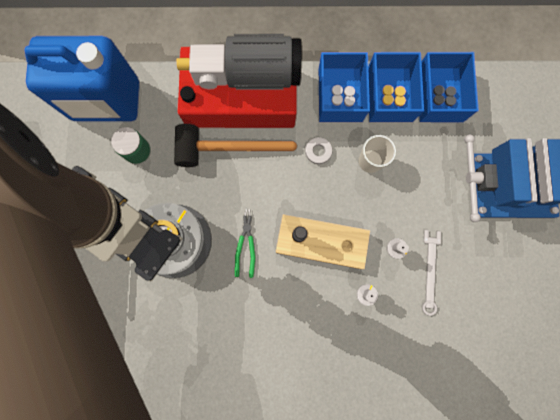

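```bash
python3 -c "
from h import *
for z in (.1646,.1846,.2046,.2346):print(z,proj('side',[.5281,.1667,z]))
im=cv2.imread('pics/s3.png');cv2.imwrite('pics/s3d.png',cv2.resize(im[110:165,190:250],None,fx=10,fy=10,interpolation=cv2.INTER_CUBIC))
"
```

```text
0.1646 [219.72261553 144.98434852]
0.1846 [218.71035055 138.78130105]
0.2046 [217.66738945 132.39015119]
0.2346 [216.04226721 122.43158244]
```

View pics/s3d.png

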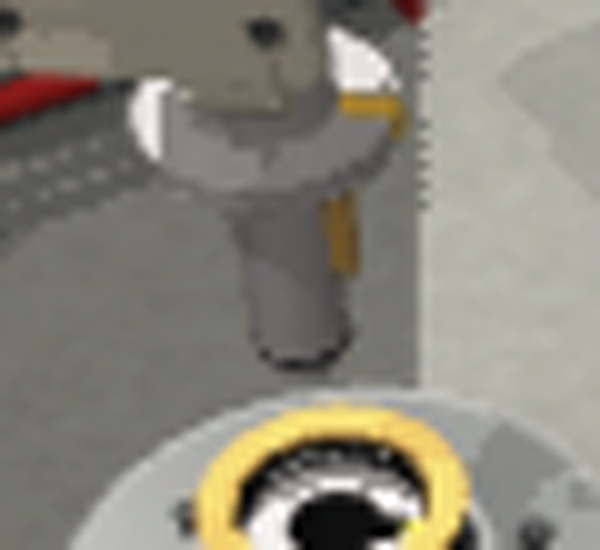

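```bash
python3 -c "
from h import *
plan(.5288,.1664,.207,55.5)"
```

```text
shift [ 0.002  -0.0008  0.1062] yaw 55.44 turn [-0.0006  0.0021 -0.001 ] pos [0.5287 0.1654 0.2601] F [-0.8   0.41 -6.26] T [ 0.04 -0.2  -0.04] w 0.282 t 7.2 q [ 0.14  0.4  -0.74  1.67  0.29  1.19  0.3 ]
```

Emit:
play_rows(rows=[[[0.001,0,0.03],[0,0.001,0],-1],[[0.001,0,0.06],[0,0.001,0],-1],[[0.001,0,0.09],[0,0.001,0],-1],[[0.001,0,0.106],[0,0.001,0],-1],[[0.001,0,0.106],[0,0.001,0],-1]])

```text
clock: 7.7
position: [0.5287, 0.1659, 0.207]
ee_rot: [-2.781, -1.46, 0.003]
force: [0.0, -0.3, -6.2]
width: 0.282
```

```bash
python3 -c "
from h import *
plan(.5288,.1664,.207,55.5)
grab('side','s4');plan(.5288,.1664,.207,55.5);grab('top','t4')
plan(.5288,.1664,.207,55.5)
im=cv2.imread('pics/s4.png');cv2.imwrite('pics/s4c.png',cv2.resize(im[125:195,190:260],None,fx=8,fy=8,interpolation=cv2.INTER_CUBIC))
print(proj('side',[.5288,.1664,.112]),proj('side',[.5288,.1664,.106]))
"
```

```text
shift [ 0.0009 -0.0003 -0.0001] yaw 55.42 turn [-0.0012  0.0012 -0.0014] pos [0.5287 0.1659 0.207 ] F [ 0.04 -0.28 -6.19] T [ 0.06 -0.14 -0.  ] w 0.282 t 7.7 q [ 0.12  0.45 -0.73  1.74  0.33  1.08  0.26]
shift [-0.0006 -0.0003  0.0019] yaw 55.44 turn [-0.0004 -0.0001 -0.001 ] pos [0.5291 0.1666 0.2079] F [ 0.61 -0.06 -5.75] T [ 0.04 -0.2   0.03] w 0.281 t 7.75 q [ 0.12  0.45 -0.73  1.74  0.33  1.08  0.26]
shift [-0.0018 -0.0003  0.0032] yaw 55.45 turn [ 0.0001 -0.0012 -0.0008] pos [0.5294 0.1671 0.2086] F [-0.12  0.49 -5.74] T [ 0.04 -0.15  0.03] w 0.28 t 7.8 q [ 0.12  0.44 -0.73  1.74  0.33  1.08  0.26]
[222.54757774 160.43335976] [222.82245407 162.12565178]
```

View pics/s4c.png

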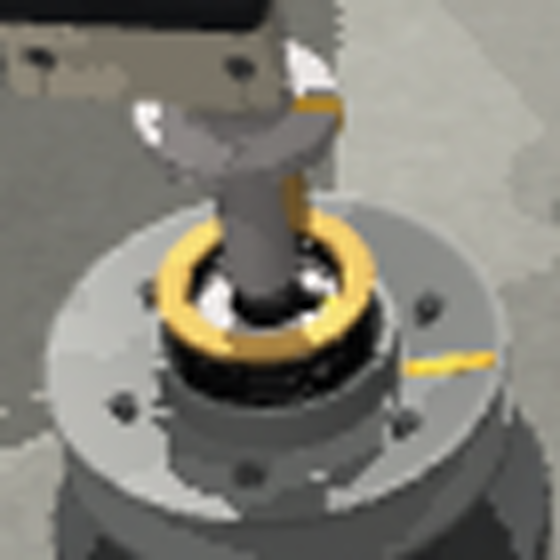

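Emit:
play_rows(rows=[[[0,0,0.004],[0,0,0],-1],[[0,0,0.008],[0,0,0],-1],[[0,0,0.012],[0,0,0],-1],[[0,0,0.016],[0,0,0],-1],[[0,0,0.02],[0,0,0],-1],[[0,0,0.024],[0,0,0],-1]])

```text
clock: 8.4
position: [0.5291, 0.1675, 0.196]
ee_rot: [-2.78, -1.463, -0.001]
force: [-0.8, -0.7, -5.4]
width: 0.277
```

```bash
python3 -c "
from h import *
plan(.5288,.1664,.207,55.5)"
```

```text
shift [-0.0021  0.0007 -0.0219] yaw 55.50 turn [ 0.     -0.0009 -0.    ] pos [0.5291 0.1675 0.196 ] F [-0.78 -0.68 -5.44] T [-0.16 -0.09  0.02] w 0.277 t 8.4 q [ 0.12  0.46 -0.72  1.75  0.34  1.06  0.25]
```

Emit:
play_rows(rows=[[[0,0,0.006],[0,0,0],-1],[[0,0,0.012],[0,0,0],-1],[[0,0,0.018],[0,0,0],-1],[[0,0,0.024],[0,0,0],-1],[[0,0,0.03],[0,0,0],-1],[[0,0,0.036],[0,0,0],-1],[[0,0,0.036],[0,0,0],-1]])

```text
clock: 9.1
position: [0.529, 0.1673, 0.1777]
ee_rot: [-2.78, -1.462, -0.0]
force: [0.2, -1.1, -6.7]
width: 0.278
```

```bash
python3 -c "
from h import *
plan(.5288,.1664,.207,55.5)
grab('side','s5')
plan(.5288,.1664,.207,55.5)
im=cv2.imread('pics/s5.png');cv2.imwrite('pics/s5c.png',cv2.resize(im[125:195,190:260],None,fx=8,fy=8,interpolation=cv2.INTER_CUBIC))
"
```

```text
shift [-0.0017  0.0008 -0.0587] yaw 55.50 turn [-0.0004 -0.0005 -0.0001] pos [0.529  0.1673 0.1777] F [ 0.22 -1.05 -6.67] T [-0.39 -0.05  0.01] w 0.278 t 9.1 q [ 0.11  0.48 -0.71  1.78  0.36  1.02  0.23]
shift [-0.0017  0.0007 -0.0582] yaw 55.49 turn [-0.0003 -0.0005 -0.0001] pos [0.529  0.1673 0.1779] F [-1.47 -1.36 -6.84] T [-0.36 -0.03 -0.04] w 0.28 t 9.15 q [ 0.11  0.48 -0.71  1.78  0.36  1.02  0.23]
```

View pics/s5c.png

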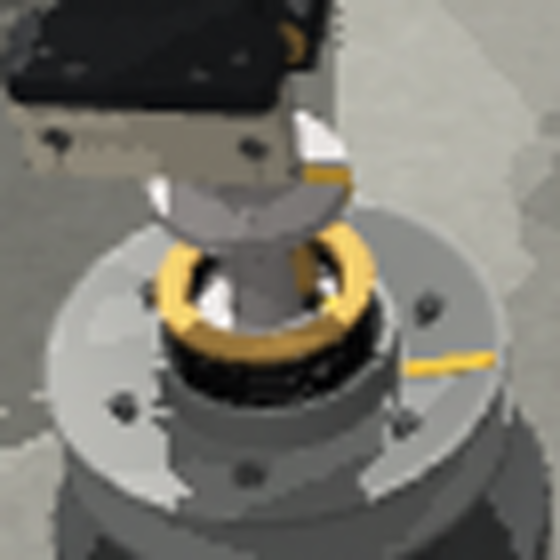

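Emit:
play_rows(rows=[[[0,0,0.004],[0,0,0],-1],[[0,0,0.008],[0,0,0],-1],[[0,0,0.012],[0,0,0],-1],[[0,0,0.016],[0,0,0],-1],[[0,0,0.02],[0,0,0],-1],[[0,0,0.02],[0,0,0],-1]])

```text
clock: 9.75
position: [0.5291, 0.1673, 0.1678]
ee_rot: [-2.78, -1.462, -0.001]
force: [-0.4, -1.8, -6.9]
width: 0.276
```

```bash
python3 -c "
from h import *
plan(.5288,.1664,.207,55.5)"
```

```text
shift [-0.0018  0.0006 -0.0784] yaw 55.49 turn [-0.0002 -0.0006 -0.0001] pos [0.5291 0.1673 0.1678] F [-0.44 -1.78 -6.91] T [-0.55  0.09  0.  ] w 0.276 t 9.75 q [ 0.11  0.49 -0.71  1.79  0.37  1.    0.22]
```

Emit:
play_rows(rows=[[[0,0,0.004],[0,0,0],-1],[[0,0,0.008],[0,0,0],-1],[[0,0,0.012],[0,0,0],-1],[[0,0,0.016],[0,0,0],-1],[[0,0,0.02],[0,0,0],-1],[[0,0,0.024],[0,0,0],-1],[[0,0,0.024],[0,0,0],-1]])

```text
clock: 10.45
position: [0.529, 0.1673, 0.1558]
ee_rot: [-2.78, -1.462, -0.001]
force: [-0.3, -3.1, -7.3]
width: 0.277
```

```bash
python3 -c "
from h import *
plan(.5288,.1664,.207,55.5)"
```

```text
shift [-0.0017  0.0006 -0.1025] yaw 55.49 turn [-0.0003 -0.0006 -0.0001] pos [0.529  0.1673 0.1558] F [-0.34 -3.06 -7.28] T [-0.82  0.09 -0.03] w 0.277 t 10.45 q [ 0.1   0.5  -0.7   1.8   0.38  0.98  0.21]
```

Emit:
play_rows(rows=[[[-0.001,0.0007,0.004],[0,0,0],-1],[[-0.001,0.0007,0.008],[0,0,0],-1],[[-0.001,0.0007,0.012],[0,0,0],-1],[[-0.001,0.0007,0.016],[0,0,0],-1],[[-0.001,0.0007,0.02],[0,0,0],-1],[[-0.001,0.0007,0.025],[0,0,0],-1],[[-0.001,0.0007,0.03],[0,0,0],-1],[[-0.001,0.0007,0.035],[0,0,0],-1],[[-0.001,0.0007,0.035],[0,0,0],-1]])

```text
clock: 11.35
position: [0.5293, 0.1671, 0.139]
ee_rot: [-2.78, -1.463, -0.002]
force: [-2.7, -1.9, 2.7]
width: 0.283
```

```bash
python3 -c "
from h import *
plan(.5288,.1664,.131,55.5)
grab('side','s6')
plan(.5288,.1664,.131,55.5)
im=cv2.imread('pics/s6.png');cv2.imwrite('pics/s6c.png',cv2.resize(im[125:195,190:260],None,fx=8,fy=8,interpolation=cv2.INTER_CUBIC))
"
```

```text
shift [-0.0018 -0.      0.0159] yaw 55.51 turn [ 0.0003 -0.0013  0.0001] pos [0.5293 0.1671 0.139 ] F [-2.73 -1.9   2.7 ] T [-0.65  0.74 -0.  ] w 0.283 t 11.35 q [ 0.09  0.52 -0.69  1.82  0.4   0.95  0.2 ]
shift [-0.0017 -0.      0.0162] yaw 55.50 turn [ 0.0003 -0.0013  0.0001] pos [0.5293 0.1671 0.1391] F [-3.17 -1.73  2.75] T [-0.69  0.8  -0.01] w 0.28 t 11.4 q [ 0.09  0.52 -0.69  1.82  0.4   0.95  0.2 ]
```

View pics/s6c.png

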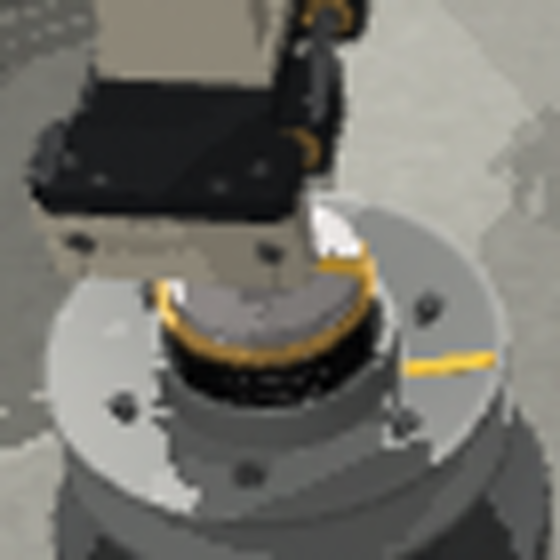

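Emit:
play_rows(rows=[[[-0.0003,0,0.003],[0,0,0],-1],[[-0.0003,0,0.006],[0,0,0],-1],[[-0.0003,0,0.009],[0,0,0],-1],[[-0.0003,0,0.012],[0,0,0],-1],[[-0.0003,0,0.015],[0,0,0],-1],[[-0.0003,0,0.017],[0,0,0],-1],[[-0.0003,0,0.018],[0,0,0],-1],[[-0.0003,0,0.018],[0,0,0],-1]])

```text
clock: 12.2
position: [0.5293, 0.1671, 0.1312]
ee_rot: [2.78, 1.463, 0.003]
force: [-5.9, -3.6, 15.1]
width: 0.281
```

```bash
python3 -c "
from h import *
plan(.5288,.1664,.131,55.5)"
```

```text
shift [-0.0019 -0.0001  0.0004] yaw 55.50 turn [ 0.0011 -0.0016  0.    ] pos [0.5293 0.1671 0.1312] F [-5.92 -3.56 15.06] T [-1.16  1.77  0.01] w 0.281 t 12.2 q [ 0.09  0.53 -0.68  1.83  0.41  0.93  0.19]
```

Emit:
play_rows(rows=[[[-0.001,-0.0005,0],[0,0,0],-1],[[-0.001,-0.0005,0.001],[0,0,0],-1],[[-0.001,-0.0005,0.002],[0,0,0],-1],[[-0.001,-0.0005,0.002],[0,0,0],-1]])

```text
clock: 12.6
position: [0.5293, 0.1671, 0.1311]
ee_rot: [2.78, 1.462, 0.005]
force: [-7.9, -4.0, 23.1]
width: 0.283
```

```bash
python3 -c "
from h import *
plan(.5288,.1664,.131,55.5)"
```

```text
shift [-0.0017 -0.      0.0003] yaw 55.50 turn [ 0.0021 -0.0024 -0.0001] pos [0.5293 0.1671 0.1311] F [-7.9  -3.98 23.13] T [-1.44  2.26 -0.02] w 0.283 t 12.6 q [ 0.09  0.53 -0.68  1.83  0.41  0.93  0.19]
```

Emit:
play_rows(rows=[[[-0.001,-0.0005,0.0005],[0,0,0],-1],[[-0.001,-0.0005,0.0005],[0,0,0],-1],[[-0.001,-0.0005,0.0005],[0,0,0],-1],[[-0.001,-0.0005,0.0005],[0,0,0],-1],[[-0.001,-0.0005,0.0005],[0,0,0],-1]])

```text
clock: 13.1
position: [0.5293, 0.1671, 0.1311]
ee_rot: [2.78, 1.462, 0.007]
force: [-5.7, -3.3, 25.1]
width: 0.281
```

```bash
python3 -c "
from h import *
plan(.5293,.1671,.131,55.5)
im,d=grab('side','s7');grab('top','t7')
plan(.5293,.1671,.131,55.5)
cv2.imwrite('pics/s7c.png',cv2.resize(im[125:195,190:260,::-1],None,fx=8,fy=8,interpolation=cv2.INTER_CUBIC))
W,m=cloud('side',d,205,150,35,25)
I=im[150:175,205:240].astype(int);br=(I[...,0]-I[...,2]>50)&m
print('brass z',np.sort(W[br][:,2].round(4)))
g=m&~br&(W[...,2]>.10)&(W[...,2]<.125);print('collar top',np.histogram(W[g][:,2],bins=np.arange(.1,.126,.002)))
"
```

```text
shift [0.     0.     0.0003] yaw 55.50 turn [ 0.0025 -0.0034 -0.    ] pos [0.5293 0.1671 0.1311] F [-5.71 -3.33 25.06] T [-1.39  2.06 -0.01] w 0.281 t 13.1 q [ 0.09  0.53 -0.68  1.83  0.41  0.93  0.19]
shift [ 0.     -0.      0.0003] yaw 55.50 turn [ 0.0026 -0.0034 -0.0001] pos [0.5293 0.1671 0.1311] F [-6.53 -3.6  24.69] T [-1.33  2.1   0.05] w 0.282 t 13.2 q [ 0.09  0.53 -0.68  1.83  0.41  0.93  0.19]
brass z [0.078  0.0803 0.0879 0.0885 0.0999 0.1022 0.1024 0.103  0.1032 0.1034
 0.1036 0.1038 0.1041 0.1041 0.1042 0.1043 0.1044 0.1044 0.1045 0.1045
 0.1048 0.1048 0.1049 0.105  0.1051 0.1052 0.1052 0.1053 0.1053 0.1053
 0.1053 0.1054 0.1056 0.1057 0.1058 0.106  0.106  0.1061 0.1062 0.1062
 0.1062 0.1062 0.1064 0.1064 0.1064 0.1064 0.1066 0.1066 0.1066 0.1067
 0.1067 0.1068 0.1068 0.1071 0.1071 0.1072 0.1073 0.1073 0.1074 0.1076
 0.1079 0.108  0.1081 0.1081 0.1081 0.1084 0.1104 0.1111 0.1112 0.1112
 0.1122 0.1127 0.1133 0.1134 0.1136 0.114  0.1144 0.1144 0.1144 0.1146
 0.1152 0.1158 0.1171 0.1897 0.1916]
collar top (array([ 0,  4, 10, 13,  8, 30, 64, 52,  8,  0,  1,  2]), array([0.1  , 0.102, 0.104, 0.106, 0.108, 0.11 , 0.112, 0.114, 0.116,
       0.118, 0.12 , 0.122, 0.124]))
```

View pics/s7c.png

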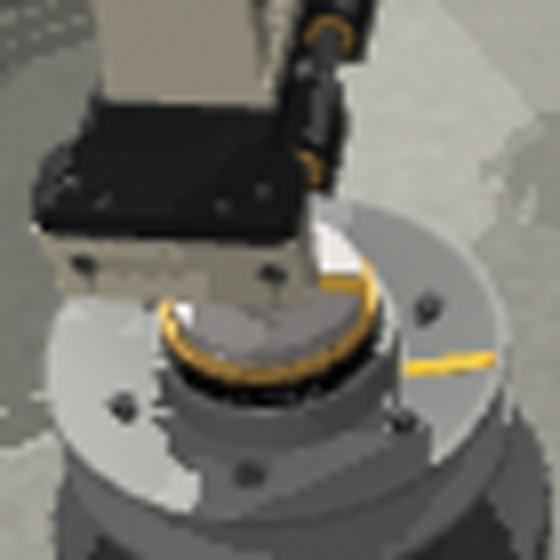

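View pics/t7.png

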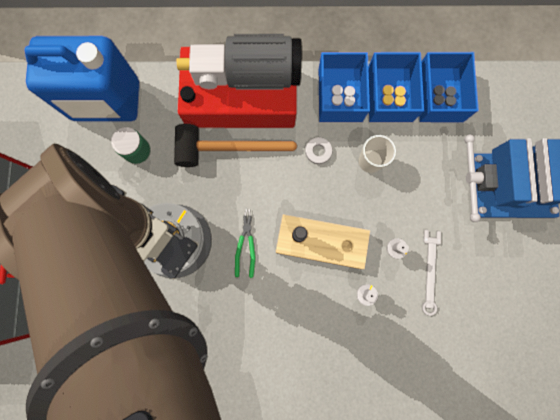

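```bash
python3 -c "
from h import *
print(arm.sign_off())"
```

```text
the job is handed in; nothing more can be done
None
```

I took the keyed shaft from the rack by its flats and pushed it key-down into the pulley hub. The key went into the keyway on the first try, at about -34.5°. I then pressed the collar down against the spring and handed the job in at 13.2 s, still gripping at 60 N and pressing.

**Last checks, all in agreement:**
- **Hard stop:** the tool stopped at z = 0.1311 m, where 0.131 m was expected. Pushing the command about 1 mm further raised the force but did not move it.
- **Press force:** the sensor read about +25 N, roughly 31 N on the hub once the shaft's weight is added. The spring needs 17 N.
- **Side camera:** the washer is at about 0.106 m, level with the hub face. The collar top is at about 0.114 m, 8 mm above the hub, which is the collar's thickness.
- **Other items:** the top view shows the plain shaft and everything else in view unmoved; the arm hid part of the bench.

**Not perfect:** about 7 N of sideways force and a tool tilt of about 0.25° remained. I left them uncorrected because the collar was already seated.

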